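# Raise the lantern's swing handle and hang it on the hook stand

### The arm

A 6-joint arm with a two-finger parallel gripper is mounted at the origin on the work surface. World frame = base frame: x ahead of the robot, y to its left, z up, the work surface at z = 0. Lengths are in m, angles in rad, forces in N, time in s.
With the tool pointing down it reaches from about 0.35 to 0.775 m from the base axis. Payload 5.5 kg.
Tool frame: the origin (TCP) lies between the finger pads; the fingertips stand 22 mm ahead of it and the grasp point (between the pads) lies 3 mm ahead of it (env.finger_overhang is the distance from the TCP to the fingertips, in m); y points along the fingers, x is the direction in which the jaws open and shut, and the axes are right-handed (so a half turn about y gives the same grasp; the last joint's range is limited). The gripper opens to 85 mm and grips with 20 to 120 N. Pads are 22 mm wide; open, the fingers measure 114 mm over their backs; the gripper's body (76 mm by 85 mm) begins 54 mm behind the grasp point. The pads swing forward as they close: fully open they stand 13 mm farther back than shut.
Start: joints at [-1.341, 0.313, 0.046, 1.304, 0, 1.431], TCP at [0.208, -0.536, 0.253] pointing down, gripper open.
Joint ranges: [-2.76, 2.76], [-0.86, 1.69], [-1.03, 1.26], [-2.2, 2.34], [-1.47, 1.5], [-3.14, 3.14]. Speed limits (rad/s): [2.57, 2.57, 3.14, 3.14, 3.14, 3.14].

### API

Orientations are given as a unit quaternion [w, x, y, z].
In Python, from workcell import monitor, cams, job, env gives the robot as it stands.
- The arm moves only by the tool drive_tool, never from a script. Its argument "plan" is text: rows parted by semicolons, each of 7 numbers parted by spaces: the opening, from -1 (shut) to 1 (fully open), then the shift along the tool's x, y, z in mm, then the turn, a rotation vector about the tool's x, y, z in degrees. In form: gripper x y z rx ry rz; .... A call has 1 to 8 rows; each row shifts and turns the pose as measured when the row begins, along the tool's axes as they then stand; what a row does not reach is not made up. A row lasts 1/8 s, in which the tool goes at most 62.5 mm and 10.7 degrees, less where a joint would pass 70% of its speed; a pose out of reach is approached as far as the arm can. A call is refused whole if a number of a shift passes 62.5 or a number of a turn 10.7, either way. A call with a gripper value outside its range is refused whole. The fingers move at their own pace and stop on an object; "grip_force" is the grip in N (left out, the last holds). Time passes only in rows, so rows that do not move let the fingers close. It gives the time, the measured TCP pose, the force and the opening at its end, in the units of the state.
- monitor.get_state(): the state, without advancing time (a new reading comes with each control period).
- cams.read_camera(name): name is "scene" or "top" or "wrist"; returns (picture, depth): 420x560x3 uint8, red, green, blue; 420x560 float32, m along the optical axis (not along the pixel's ray), 0 where there is no reading.
- cams.calibration(name): a dict with "fx", "fy", "cx", "cy" (pixels), "R" (3x3) and "t" (3): a world point X has camera coordinates R X + t. Camera axes: x right, y down, z forward; pixel columns grow to the right and rows downward; lengths in m; the calibration is good to about 2 mm. A picture is of the moment at which its call begins: read the wrist's pose just before it. calibration takes no time and is no camera call; for the wrist camera it gives the pose at the moment of the call.
- job.hand_in(): hands the job in, once; it reports no verdict.
The state is a dict: "clock": time; "joint_pos": joint angles; "qvel": joint speeds; "tau": joint torques, N m; "tcp_pos": TCP position; "orientation": TCP orientation; "wrist_force": force on the tool from outside, world axes, zero at the start; "ft_torque": the same for the moment, N m; "finger_gap": finger opening in m.
Only numpy, scipy, OpenCV 4.12 (cv2) and the standard library are available. Lean on these libraries where they do the work, as an engineer would, in place of code of your own. Each camera call takes 0.05 s, during which the arm holds its last target.

### The job

While the little lantern is still standing on the shelf, swing its folded handle up until it stands upright. Then hang the lantern by that handle on the hook stand, with the handle's bar lying across both prongs, and leave it hanging still. Do not tip the lantern over or disturb the other things on the shelf.

Things in the scene. Friction and masses are not known exactly. Their poses are not given: they have to be found in the camera images.
- lantern_center (a point): Centre, 52 mm above the underside, of the loose lantern (0.2 to 0.45 kg), which stands upright at the start. z is up through it. Its bail (swing handle) turns about the lantern's y axis on pins at y = +-52 mm, 95 mm above the underside (43 above this point), and folds out to the lantern's own -x, which faces roughly the robot.
- lantern: The same lantern: origin at the centre of its underside, same axes. Steel base of diameter 80 mm, 30 high; white round shade of diameter 68 mm above it; flat steel cap of diameter 84 mm from 86 to 104 mm above the underside.
- bail (a joint): Bail angle, rad: 0 = folded down to level, sticking out to the lantern's -x; 1.57 = upright over the cap; stop at 1.85. The pivots have friction (0.013 N m): the bail stays where it is left, and is easily pushed up by a fingertip from underneath.
- bail_grip (a point): Middle of the bail's cross bar, 65 mm from the pivot axis; y is along the bar. The bail is a U of 7 mm wire, legs 104 mm apart; the bar is straight over 88 mm, its middle 32 mm in a round wooden sleeve of diameter 12. Level, it is 95 mm above the shelf and its wire is about 20 mm clear of the cap's edge; upright, 160 mm above the shelf, 56 above the cap's top.
- hook_seat (a point): Where the middle of the bar lies when hung on the two-pronged stand: 240 mm above the shelf, half-way between the prongs. x points back to the post, y along the hung bar. Prongs: 8 mm steel bars at y = +-30 mm pointing to -x, roughly to the robot. They slope down from the post to 7.5 mm below this point (centre line), then rise over 22 mm in -x to tips whose tops are 15 mm above this point.
- stand: The fixed steel hook stand (cannot be pushed): origin under its post (diameter 14 mm, 85 mm behind the seat point), same axes as the seat. A cross bar 60 mm wide on the post carries the prongs, top 255 mm above the shelf; nothing is higher. Base: marble slab 110 mm wide, 12 high, from 90 mm in front of the post to 30 behind.
- ring_bowl: Bystander, leave it alone: small white ceramic ring bowl, rim diameter 64, 30 high (mm); origin at the middle of its underside.
- clipper: Bystander, leave it alone: steel nail clipper lying flat, 80 long, 14 wide, 15 high (mm); origin at the middle of its underside.
- teal_mirror: Bystander, leave it alone: teal plastic hand mirror lying flat, about 200 long along its own y (disc of diameter 90 at +y, handle at -y), 10 thick (mm); origin at the middle of its underside.
- lens_case: Bystander, leave it alone: lavender lens case, two round screw-top wells side by side, 73 x 35, 25 high (mm); origin at the middle of its underside.
- cotton_jar: Bystander, leave it alone: lidded jar, diameter 80, 90 high, behind the task's things (mm); origin at the middle of its underside.
- tumbler: Bystander, leave it alone: white ceramic tumbler, diameter 72, 95 high, at one side (mm); origin at the middle of its underside.
- lotion: Bystander, leave it alone: lotion bottle, diameter 60, 150 high, at the other side (mm); origin at the middle of its underside.
Mind the look-alikes: they are no part of the job. What is shaped like the stand but orange or red is not meant. Leave any orange look-alike of the lantern alone.

How it is judged:
By the outcome, as a careful person would: the job done as asked, in the order asked, and still so for the second after the job is handed in, with the robot touching nothing.
It also fails if it takes over 72 s, if anything falls off the work surface, if the arm or the gripper's body presses on something with over 40 N, if the wrist force passes 120 N, or if a joint passes its speed limit or range.

## Working session

There is one attempt and no reset: what is moved stays moved. The work goes in short steps, Python scripts to look and compute and a tool call to move; the robot and the scene stay as the last step left them, time stands still between calls to the robot, and variables do not carry over. Pictures are saved under pics/ and viewed, and the job is handed in when it is done.

Besides the shell and the picture viewer there is one more tool, called after "Emit:" by a JSON object that holds its "op" and its "data", one argument or row to a line. drive_tool: Moves the arm, as the interface text tells. Its arguments: {"type":"object","properties":{"plan":{"type":"string"},"grip_force":{"type":"number"}},"required":["plan"]}

```bash
mkdir -p pics; ls; python3 - <<'E'
from workcell import monitor, cams, job, env
import cv2
print(monitor.get_state()); print(env.finger_overhang)
import numpy as np
for n in ["scene","top","wrist"]:
    p,d=cams.read_camera(n); cv2.imwrite(f"pics/{n}0.png",p[:,:,::-1]); np.savez(f"pics/{n}0.npz",p=p,d=d)
    c=cams.calibration(n);print(n,c)
E
```

```text
pics
{'clock': 0.0, 'joint_pos': array([-1.34060814e+00,  3.13987010e-01,  4.49589425e-02,  1.30363713e+00,
       -1.95301007e-05,  1.43120123e+00]), 'qvel': array([-0.00056281,  0.0007706 ,  0.00070252,  0.00039371, -0.00010035,
        0.00087799]), 'tau': array([ 2.81425209e-04, -4.80626500e+01,  2.98532009e+01,  1.93659071e-02,
        7.26173016e-05, -3.90054709e-06]), 'tcp_pos': array([ 0.2076867 , -0.535649  ,  0.25240829]), 'orientation': array([ 0.58383833, -0.58295737,  0.40005045, -0.39906535]), 'wrist_force': array([-0.54204074, -0.54401947,  0.32770758]), 'ft_torque': array([ 0.01989448,  0.01155168, -0.04214417]), 'finger_gap': 0.0853430618604645}
0.022
scene {'fx': 401.4409845016585, 'fy': 401.4409845016585, 'cx': 278.78046972631466, 'cy': 209.38378911244402, 'R': array([[-0.30757515,  0.95132961,  0.01922227],
       [ 0.7399756 ,  0.25184454, -0.62370701],
       [-0.59819197, -0.17761276, -0.78142183]]), 't': array([ 0.15887025, -0.28961985,  1.39786263])}
top {'fx': 399.2652506088702, 'fy': 399.2652506088702, 'cx': 276.81336942082163, 'cy': 214.2708446641562, 'R': array([[-0.00356493, -0.99971834, -0.02346328],
       [-0.9945953 ,  0.00597944, -0.10365533],
       [ 0.10376644,  0.02296695, -0.99433649]]), 't': array([0.01630464, 0.54961241, 1.11913102])}
wrist {'fx': 363.76202602953555, 'fy': 363.76202602953555, 'cx': 275.09761935185765, 'cy': 207.52537190913162, 'R': array([[ 3.61384333e-01, -9.32416939e-01,  1.25450480e-04],
       [-8.97207102e-01, -3.47701143e-01,  2.72256005e-01],
       [-2.53812491e-01, -9.85016097e-02, -9.62224845e-01]]), 't': array([-0.57486598, -0.0349592 ,  0.37692729])}
```

View pics/scene0.png

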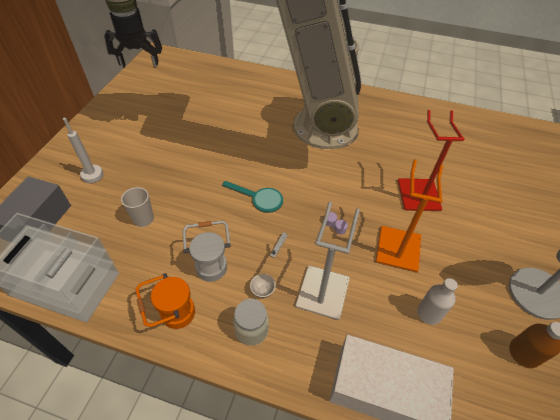

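View pics/top0.png

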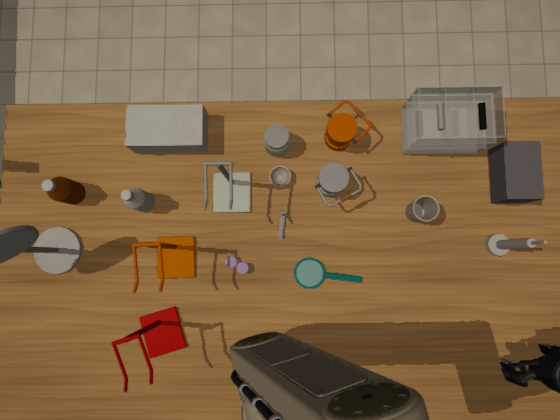

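View pics/wrist0.png

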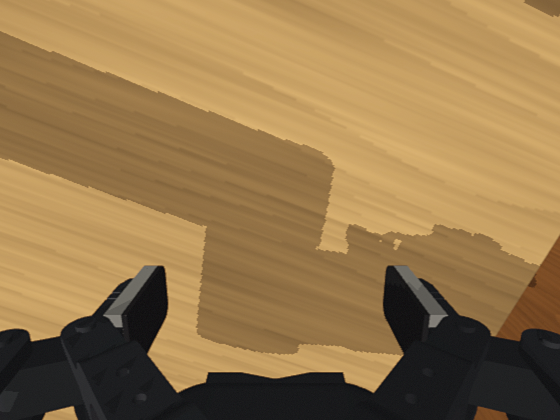

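```bash
python3 - <<'E'
from workcell import monitor
from scipy.spatial.transform import Rotation as Ro
s=monitor.get_state();w,x,y,z=s['orientation'];print(Ro.from_quat([x,y,z,w]).as_matrix().round(3))
E
```

```text
[[ 0.361 -0.     0.932]
 [-0.932  0.001  0.361]
 [-0.001 -1.     0.   ]]
```

```bash
cat > h.py <<'E'
import numpy as np, cv2
from workcell import monitor, cams, job, env
from scipy.spatial.transform import Rotation as Ro
def ray(c,u,v):
    R=np.array(c['R']);t=np.array(c['t'])
    d=R.T@np.array([(u-c['cx'])/c['fx'],(v-c['cy'])/c['fy'],1.]); return -R.T@t,d
def onz(c,u,v,z):
    o,d=ray(c,u,v); return o+d*(z-o[2])/d[2]
def cloud(c,d):
    v,u=np.mgrid[:d.shape[0],:d.shape[1]]
    P=np.stack([(u-c['cx'])/c['fx']*d,(v-c['cy'])/c['fy']*d,d],-1)
    return (P-c['t'])@np.array(c['R'])
def proj(c,X):
    x=np.array(c['R'])@np.array(X)+c['t']; return x[0]/x[2]*c['fx']+c['cx'],x[1]/x[2]*c['fy']+c['cy']
def tool():
    s=monitor.get_state();w,x,y,z=s['orientation'];return s,Ro.from_quat([x,y,z,w]).as_matrix()
E
python3 - <<'E'
from h import *
for n,(u0,u1,v0,v1) in dict(top=(190,390,90,240),scene=(150,390,180,330)).items():
    z=np.load(f"pics/{n}0.npz");p=z['p']
    q=p[v0:v1,u0:u1,::-1];k=800/(u1-u0)
    k=min(k,600/(v1-v0)); cv2.imwrite(f"pics/{n}0c.png",cv2.resize(q,None,fx=k,fy=k,interpolation=cv2.INTER_CUBIC))
    c=cams.calibration(n);P=cloud(c,z['d'])
    pts=dict(top=[(333,180),(225,190),(278,140),(280,177),(283,225),(237,265),(311,273),(425,208),(136,200)],scene=[(208,245),(205,225),(327,300),(250,310),(262,287)])[n]
    for u,v in pts: print(n,u,v,P[v,u].round(3))
E
```

```text
top 333 180 [ 0.635 -0.141  0.101]
top 225 190 [0.625 0.167 0.009]
top 278 140 [0.751 0.008 0.089]
top 280 177 [0.664 0.004 0.001]
top 283 225 [ 0.521 -0.004  0.002]
top 237 265 [0.405 0.128 0.027]
top 311 273 [ 0.381 -0.083  0.011]
top 425 208 [ 0.566 -0.413  0.02 ]
top 136 200 [0.582 0.392 0.112]
scene 208 245 [ 0.642 -0.139  0.104]
scene 205 225 [ 0.592 -0.169  0.108]
scene 327 300 [0.643 0.164 0.012]
scene 250 310 [0.76  0.011 0.093]
scene 262 287 [0.657 0.001 0.005]
```

View pics/top0c.png

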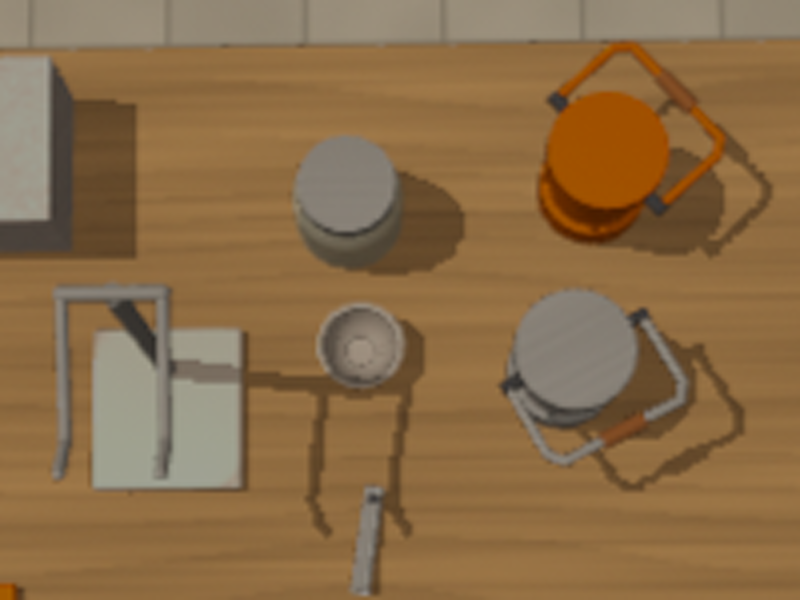

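View pics/scene0c.png

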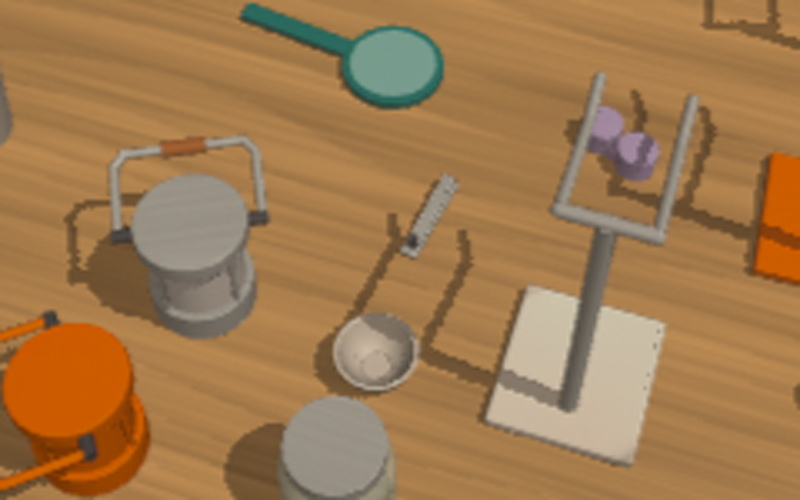

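```bash
python3 - <<'E'
from h import *
for n,roi,sroi in [("top",(310,365,155,215),(200,240,150,215)),("scene",(175,235,210,290),(310,365,195,270))]:
    z=np.load(f"pics/{n}0.npz");p=z['p'];c=cams.calibration(n);P=cloud(c,z['d'])
    u0,u1,v0,v1=roi
    hsv=cv2.cvtColor(p,cv2.COLOR_RGB2HSV)
    sub=P[v0:v1,u0:u1]; h=hsv[v0:v1,u0:u1]
    m=((abs(sub[...,2]-.104)<.007)&(h[...,1]<60)).astype(np.uint8)
    m=cv2.morphologyEx(m,cv2.MORPH_OPEN,np.ones((7,7),np.uint8))
    cs,_=cv2.findContours(m,cv2.RETR_EXTERNAL,cv2.CHAIN_APPROX_NONE)
    k=max(cs,key=cv2.contourArea)[:,0]
    E=cv2.fitEllipse(k);q=E[0];C=onz(c,q[0]+u0,q[1]+v0,.104)
    ang=np.array([onz(c,a+u0,b+v0,.104)[:2] for a,b in k]); (cc,r)=cv2.minEnclosingCircle(ang.astype(np.float32))
    print(n,"cap",C.round(4),cc,r, sub[m>0].mean(0).round(4), "px",q[0]+u0,q[1]+v0)
    # sleeve
    m=((h[...,0]<12)&(h[...,1]>110)&(sub[...,2]>.07)).astype(np.uint8)
    N,l,st,ce=cv2.connectedComponentsWithStats(m)
    for i in range(1,N):
        if st[i,4]>8:
            print(" sleeve",st[i,4],ce[i]+[u0,v0],onz(c,*(ce[i]+[u0,v0]),.095).round(4),sub[l==i].mean(0).round(4))
    u0,u1,v0,v1=sroi; sub=P[v0:v1,u0:u1]
    m=(sub[...,2]>.225)&(sub[...,2]<.275)
    S=sub[m]; print(" stand",len(S),S.min(0).round(3),S.max(0).round(3))
    np.save(f"pics/S_{n}.npy",S)
    # marble
    h=P; m=(abs(P[...,2]-.012)<.005)&(hsv[...,1]<40)&(hsv[...,2]>120)&(abs(P[...,0]-.62)<.09)&(abs(P[...,1]-.16)<.1)
    cs,_=cv2.findContours(m.astype(np.uint8),cv2.RETR_EXTERNAL,cv2.CHAIN_APPROX_NONE);k=max(cs,key=cv2.contourArea)[:,0]
    W=np.array([onz(c,a,b,.012)[:2] for a,b in k]).astype(np.float32);print(" marble",cv2.minAreaRect(W))
E
```

```text
top cap [ 0.6411 -0.145   0.104 ] (0.6415501236915588, -0.14110822975635529) 0.0415094830095768 [ 0.6417 -0.1451  0.1031] px 334.7589683532715 177.37280082702637
 stand 454 [0.539 0.114 0.226] [0.654 0.183 0.258]
 marble ((0.6184606552124023, 0.14998862147331238), (0.10380441695451736, 0.11316246539354324), 89.6444091796875)
scene cap [ 0.6472 -0.1398  0.104 ] (0.6462661027908325, -0.14008355140686035) 0.04315710440278053 [ 0.647  -0.14    0.1037] px 206.78765487670898 246.91072463989258
 stand 545 [0.543 0.113 0.225] [0.659 0.182 0.259]
 marble ((0.6418232917785645, 0.20065993070602417), (0.0, 0.0), 0.0)
```

```bash
python3 - <<'E'
from h import *
for n in ("top","scene"):
    z=np.load(f"pics/{n}0.npz");p=z['p'];c=cams.calibration(n);P=cloud(c,z['d'])
    hsv=cv2.cvtColor(p,cv2.COLOR_RGB2HSV)
    u,v={'top':(346,197),'scene':(205,225)}[n]
    if n=='scene': v=224
    print(n,[hsv[v+i,u].tolist() for i in(-2,-1,0,1,2)])
    r=(abs(P[...,0]-.59)<.05)&(abs(P[...,1]+.17)<.06)&(P[...,2]>.06)&(P[...,2]<.13)&(hsv[...,1]>80)
    print(P[r].mean(0),r.sum()); vs,us=np.where(r);print(us.mean(),vs.mean(), onz(c,us.mean(),vs.mean(),.095))
    S=np.load(f"pics/S_{n}.npy")
    # rough: prong separation
    for y0 in (.10,.15):
        pass
    print(hsv[224:226,200:212].tolist() if n=='scene' else '')
    # crossbar and prongs
    x=S[:,0]; 
    for a,b in ((.54,.56),(.56,.58),(.58,.60),(.60,.62),(.62,.64),(.64,.67)):
        T=S[(x>a)&(x<b)]; 
        if len(T):
            lo=T[T[:,1]<.148];hi=T[T[:,1]>=.148]; print(a,len(lo),len(hi),lo.mean(0).round(4),hi.mean(0).round(4))
E
```

```text
top [[13, 181, 117], [13, 183, 128], [13, 184, 126], [13, 185, 113], [14, 169, 107]]
[ 0.58638597 -0.16826226  0.10843157] 70
344.04285714285714 197.14285714285714 [ 0.58833533 -0.17022793  0.095     ]

0.54 27 25 [0.5503 0.1182 0.2469] [0.5501 0.1778 0.2474]
0.56 33 34 [0.5708 0.1185 0.2359] [0.5702 0.178  0.2365]
0.58 32 28 [0.5897 0.1182 0.2396] [0.5891 0.1782 0.2393]
0.6 29 27 [0.6087 0.1187 0.2435] [0.6095 0.178  0.2449]
0.62 27 29 [0.6299 0.1185 0.2483] [0.6308 0.178  0.2485]
0.64 81 77 [0.6474 0.1323 0.251 ] [0.6471 0.1645 0.2518]
scene [[13, 175, 147], [13, 178, 158], [13, 175, 156], [12, 170, 138], [15, 150, 131]]
[ 0.59234817 -0.17062098  0.10860353] 89
204.24719101123594 224.82022471910113 [ 0.58378447 -0.17645978  0.095     ]
[[[12, 176, 161], [13, 177, 161], [13, 177, 160], [13, 176, 159], [13, 175, 157], [13, 175, 156], [13, 177, 153], [13, 176, 152], [12, 175, 150], [13, 177, 148], [12, 176, 145], [13, 131, 134]], [[13, 176, 149], [13, 177, 147], [12, 175, 144], [13, 174, 141], [13, 176, 138], [12, 170, 138], [13, 173, 136], [13, 172, 132], [13, 171, 130], [13, 167, 130], [14, 165, 124], [14, 159, 125]]]
0.54 37 39 [0.5514 0.1172 0.2482] [0.5517 0.1771 0.2483]
0.56 29 32 [0.5681 0.1177 0.2385] [0.5682 0.177  0.2382]
0.58 25 26 [0.5893 0.1173 0.2405] [0.5901 0.1772 0.241 ]
0.6 25 25 [0.6096 0.1176 0.245 ] [0.6099 0.177  0.245 ]
0.62 29 27 [0.6297 0.1175 0.249 ] [0.6293 0.1772 0.2492]
0.64 128 123 [0.6529 0.1328 0.2498] [0.6525 0.1633 0.2504]
```

```bash
cat >> h.py <<'E'
def target_R(az,down):  # x-dir azimuth az(deg), tool y pointing 'down' deg below horizontal (90=straight down)
    a=np.radians(az);d=np.radians(down);f=np.array([np.cos(a),np.sin(a),0]);u=np.array([0,0,1.])
    y=f*np.cos(d)-u*np.sin(d); x=f*np.sin(d)+u*np.cos(d); return np.stack([x,y,np.cross(x,y)],1)
def rows(p1,R1,n,p0=None,R0=None):
    if p0 is None:
        s,R0=tool();p0=s['tcp_pos']
    dr=Ro.from_matrix(R0.T@R1).as_rotvec(); out=[];pp,RR=p0,R0
    for i in range(1,n+1):
        Rn=R0@Ro.from_rotvec(dr*i/n).as_matrix();pn=p0+(np.array(p1)-p0)*i/n
        sh=RR.T@(pn-pp)*1000;tr=np.degrees(Ro.from_matrix(RR.T@Rn).as_rotvec())
        print("  ",sh.round(1),tr.round(2));pp,RR=pn,Rn
E
python3 - <<'E'
from h import *
c=cams.calibration('top')
a,b=onz(c,350,168.75,.095),onz(c,318,185.75,.095);print(a,b,np.linalg.norm(a-b),(a+b)/2,np.degrees(np.arctan2(*(b-a)[[0,1]])))
c=cams.calibration('scene')
# scene lugs: crop k=3.333
a,b=onz(c,150+120/3.333,180+236/3.333,.095),onz(c,150+258/3.333,180+217/3.333,.095);print(a,b,np.linalg.norm(a-b),(a+b)/2)
rows([.46,-.235,.25],target_R(27,90),8)
E
```

```text
[ 0.66645889 -0.18806322  0.095     ] [ 0.6201451  -0.10026478  0.095     ] 0.09926496584936165 [ 0.643302 -0.144164  0.095   ] -27.811704331428125
[ 0.668014   -0.18541885  0.095     ] [ 0.6215087  -0.09836766  0.095     ] 0.0986947432899142 [ 0.64476135 -0.14189326  0.095     ]
   [-23.7   0.4  43. ] [-1.000e-02 -1.198e+01 -1.000e-02]
   [-14.2   0.4  47. ] [-1.000e-02 -1.198e+01 -1.000e-02]
   [-4.2  0.3 48.9] [-1.000e-02 -1.198e+01 -1.000e-02]
   [ 6.1  0.3 48.7] [-1.000e-02 -1.198e+01 -1.000e-02]
   [16.   0.3 46.4] [-1.000e-02 -1.198e+01 -1.000e-02]
   [25.3  0.3 42. ] [-1.000e-02 -1.198e+01 -1.000e-02]
   [33.5  0.3 35.9] [-1.000e-02 -1.198e+01 -1.000e-02]
   [40.2  0.3 28.1] [-1.000e-02 -1.198e+01 -1.000e-02]
```

Candidates: the steel lantern is at top (334,177) / scene (207,247), and the orange look-alike at top (341,130) / scene (172,300). For the stand, the marble one is at top (225,190) / scene (327,290). The orange one is at top (175,257), the red one at top (160,330), and a round-based steel item at top (57,250). I choose the steel lantern and the marble stand; the crops confirm both (brown sleeve on the lantern, square marble slab on the stand).

Emit:
{"op": "drive_tool", "data": {
  "plan": "-0.4 -20 0 35 0 -10 0; -0.4 -13 0 40 0 -10 0; -0.4 -5 0 42 0 -10 0; -0.4 2 0 42 0 -10 0; -0.4 9 0 40 0 -10 0; -0.4 17 0 37 0 -10 0; -0.4 25 0 33 0 -10 0; -0.4 30 0 28 0 -10 0",
  "grip_force": 30
}}

```text
clock: 1.15
tcp_pos: [0.4307, -0.2822, 0.2501]
orientation: [0.704, -0.7, -0.082, 0.083]
wrist_force: [1.4, -0.8, -0.7]
finger_gap: 0.0253
```

```bash
python3 - <<'E'
from h import *
s,R=tool();print(s['clock'],s['tcp_pos'],s['joint_pos'].round(2),s['finger_gap']);print(R.round(3))
d=target_R(28,25)[:,1];B=np.array([.588,-.171,.101])
print(B-.11*d)
rows([.47,-.233,.20],target_R(28,25),8)
E
```

```text
1.15 [ 0.43065195 -0.28216428  0.25008098] [-0.74  0.2  -0.11  1.26  0.    0.6 ] 0.025282212912939358
[[ 0.973 -0.002 -0.232]
 [ 0.232  0.005  0.973]
 [-0.001 -1.     0.005]]
[ 0.49997555 -0.21780343  0.14748801]
   [6.2 6.3 4.8] [ 1.   -1.64 -8.08]
   [5.4 7.2 4.5] [ 1.   -1.64 -8.08]
   [4.5 8.  4.2] [ 1.   -1.64 -8.08]
   [3.4 8.6 4. ] [ 1.   -1.64 -8.08]
   [2.3 9.1 3.8] [ 1.   -1.64 -8.08]
   [1.1 9.4 3.5] [ 1.   -1.64 -8.08]
   [-0.2  9.5  3.4] [ 1.   -1.64 -8.08]
   [-1.4  9.4  3.2] [ 1.   -1.64 -8.08]
```

Emit:
{"op": "drive_tool", "data": {
  "plan": "-0.4 6 6 5 1 -2 -8; -0.4 5 7 5 1 -2 -8; -0.4 4.5 8 4 1 -2 -8; -0.4 3.5 9 4 1 -2 -8; -0.4 2 9 4 1 -2 -8; -0.4 1 9 3.5 1 -2 -8; -0.4 0 9 3 1 -2 -8; -0.4 -1 9 3 1 -2 -8"
}}

```text
clock: 2.15
tcp_pos: [0.473, -0.2262, 0.2031]
orientation: [0.661, -0.475, -0.543, -0.207]
wrist_force: [0.1, 0.8, -1.3]
finger_gap: 0.0254
```

```bash
python3 - <<'E'
from h import *
s,R=tool();print(s['clock'],s['tcp_pos'],s['joint_pos'].round(2),s['finger_gap']);print(R.round(3))
d=target_R(28,20)[:,1];B=np.array([.588,-.171,.101])
print(B-.09*d)
rows(B-.09*d,target_R(28,20),8)
E
```

```text
2.15 [ 0.47302099 -0.22624467  0.20308455] [-1.14  0.3  -0.57  0.92  1.15 -0.28] 0.025361779011887013
[[ 0.324  0.79  -0.521]
 [ 0.242  0.463  0.853]
 [ 0.915 -0.402 -0.041]]
[ 0.51332706 -0.21070431  0.13178181]
   [-6.   8.5 -0.6] [-0.29  0.43 -0.46]
   [-6.1  8.4 -0.6] [-0.29  0.43 -0.46]
   [-6.2  8.4 -0.6] [-0.29  0.43 -0.46]
   [-6.2  8.3 -0.6] [-0.29  0.43 -0.46]
   [-6.3  8.3 -0.6] [-0.29  0.43 -0.46]
   [-6.4  8.2 -0.6] [-0.29  0.43 -0.46]
   [-6.4  8.2 -0.6] [-0.29  0.43 -0.46]
   [-6.5  8.1 -0.6] [-0.29  0.43 -0.46]
```

Emit:
{"op": "drive_tool", "data": {
  "plan": "-0.4 -8 11 -1 -0.4 0.6 -0.6; -0.4 -8 11 -1 -0.4 0.6 -0.6; -0.4 -8 11 -1 -0.4 0.6 -0.6; -0.4 -8 11 -1 -0.4 0.6 -0.6; -0.4 -8 11 -1 -0.4 0.6 -0.6; -0.4 -9 10 -1 -0.4 0.6 -0.6; -0.4 0 0 0 0 0 0"
}}

```text
clock: 3.02
tcp_pos: [0.5123, -0.2112, 0.1266]
orientation: [0.664, -0.463, -0.528, -0.257]
wrist_force: [-0.1, -0.4, -0.4]
finger_gap: 0.0257
```

```bash
python3 - <<'E'
from h import *
s,R=tool();print(s['clock'],s['tcp_pos'],s['joint_pos'].round(2),s['finger_gap']);print(R.round(3))
c=cams.calibration('wrist')
for n in ['wrist','scene']:
    p,d=cams.read_camera(n);cv2.imwrite(f"pics/{n}1.png",p[:,:,::-1]);np.savez(f"pics/{n}1.npz",p=p,d=d)
    if n=='wrist':
        P=cloud(c,d);hsv=cv2.cvtColor(p,cv2.COLOR_RGB2HSV)
        m=(hsv[...,0]<16)&(hsv[...,1]>130)&(P[...,2]>.08)&(P[...,2]<.13)&(abs(P[...,0]-.588)<.03)&(abs(P[...,1]+.17)<.04)
        print(m.sum(),P[m].mean(0),P[m].min(0),P[m].max(0))
        v,u=np.where(m);print(u.mean(),v.mean())
E
```

```text
3.025 [ 0.51227828 -0.21124846  0.12655493] [-1.05  0.39 -0.75  0.34  1.22  0.1 ] 0.025680969904624203
[[ 0.309  0.83  -0.463]
 [ 0.147  0.439  0.886]
 [ 0.939 -0.343  0.014]]
1002 [ 0.5812365  -0.1752346   0.10642149] [ 0.57245115 -0.19043096  0.09964283] [ 0.5929298  -0.15806209  0.11136788]
290.1367265469062 228.0548902195609
```

View pics/wrist1.png

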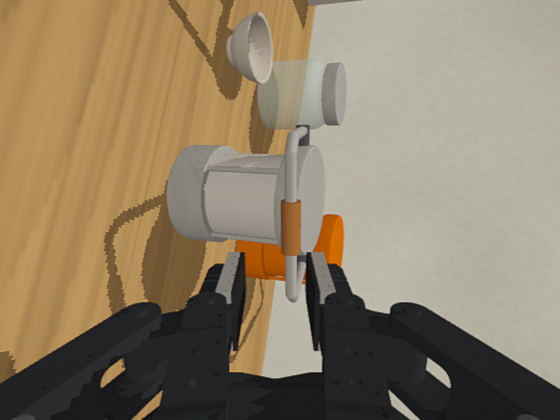

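View pics/scene1.png

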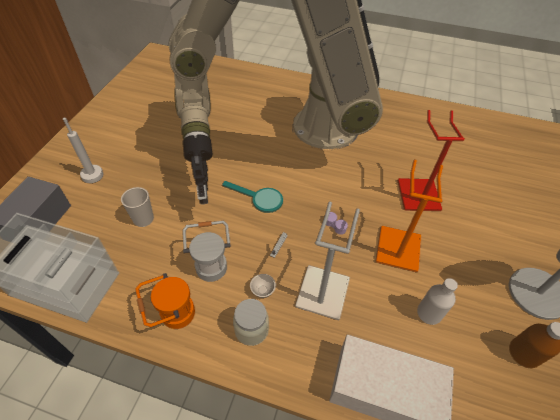

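Emit:
{"op": "drive_tool", "data": {
  "plan": "-0.4 2 20 0 0 0 0; -0.4 2 20 0 0 0 0; -0.4 2 15 0 0 0 0; -0.4 0 12 0 0 0 0; -0.4 0 4 0 0 0 0; -0.4 0 0 0 0 0 0"
}}

```text
clock: 3.88
tcp_pos: [0.576, -0.1835, 0.1121]
orientation: [0.661, -0.465, -0.529, -0.257]
wrist_force: [0.5, -0.8, -0.6]
finger_gap: 0.0254
```

```bash
cat > look.py <<'E'
from h import *
import sys
k=sys.argv[1]
s,R=tool();print(s['clock'],s['tcp_pos'].round(4),s['joint_pos'].round(2),s['finger_gap'],s['wrist_force'].round(2));print(R.round(3))
for n in sys.argv[2:]:
    c=cams.calibration(n)
    p,d=cams.read_camera(n);cv2.imwrite(f"pics/{n}{k}.png",p[:,:,::-1]);np.savez(f"pics/{n}{k}.npz",p=p,d=d,R=c['R'],t=c['t'])
    P=cloud(c,d);hsv=cv2.cvtColor(p,cv2.COLOR_RGB2HSV)
    m=(hsv[...,0]<16)&(hsv[...,1]>130)&(P[...,2]>.08)&(P[...,2]<.3)&(abs(P[...,0]-.6)<.06)&(abs(P[...,1]+.155)<.045)
    if m.sum(): v,u=np.where(m);print(n,m.sum(),P[m].mean(0).round(4),u.mean(),v.mean())
E
python3 look.py 2 wrist scene
python3 - <<'E'
import cv2
p=cv2.imread('pics/scene2.png')[170:300,140:290];cv2.imwrite('pics/scene2c.png',cv2.resize(p,None,fx=4.5,fy=4.5,interpolation=cv2.INTER_CUBIC))
E
```

```text
3.875 [ 0.576  -0.1835  0.1121] [-0.9   0.42 -0.84 -0.18  1.17  0.52] 0.02540121563553437 [ 0.48 -0.81 -0.61]
[[ 0.307  0.833 -0.461]
 [ 0.152  0.435  0.887]
 [ 0.94  -0.342  0.007]]
wrist 2255 [ 0.5813 -0.175   0.1071] 272.9259423503326 273.4150776053215
scene 31 [ 0.5877 -0.1671  0.109 ] 206.3548387096774 223.6451612903226
```

View pics/wrist2.png

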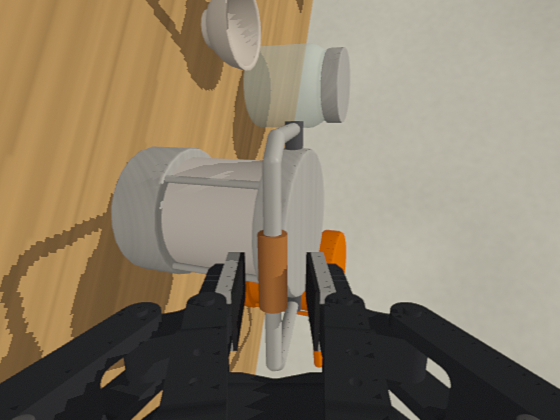

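View pics/scene2c.png

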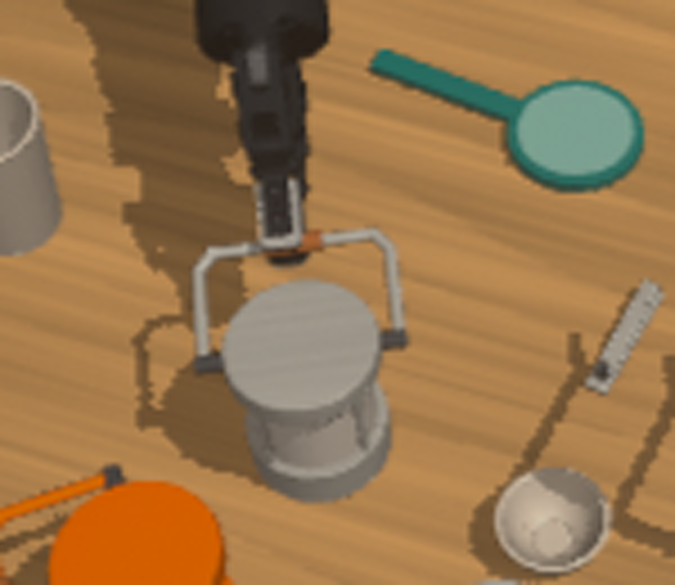

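```bash
cat > swing.py <<'E'
from h import *
s,R=tool();p=s['tcp_pos'];th0=np.arcsin(.008/.065)
piv=np.array([.644,-.143,.095]);az=28;a=np.radians(az);f=np.array([np.cos(a),np.sin(a),0]);u=np.array([0,0,1.])
def pose(k):
    th=th0+(np.pi/2-th0)*k; dn=20+70*k
    R=target_R(az,dn);return piv+.065*(-np.cos(th)*f+np.sin(th)*u)-.016*R[:,1],R
N=16
p0,R0=pose(0);print("current offset from pose(0), tool axes mm",(R.T@(p0-p)*1000).round(1))
for i in range(N):
    a0,A=pose(i/N);b0,B=pose((i+1)/N)
    print((A.T@(b0-a0)*1000).round(1),np.degrees(Ro.from_matrix(A.T@B).as_rotvec()).round(2))
for i in (8,16):print(pose(i/N)[0].round(4))
E
python3 swing.py
```

```text
current offset from pose(0), tool axes mm [-3.6  1.   4.1]
[ 7. -1.  0.] [-0.   -0.    4.38]
[ 7.  -0.9  0. ] [-0.   -0.    4.38]
[ 7.  -0.8  0. ] [-0.    0.    4.38]
[ 7.  -0.8  0. ] [-0.   -0.    4.38]
[ 7.1 -0.7 -0. ] [-0.   -0.    4.37]
[ 7.1 -0.6  0. ] [-0.    0.    4.37]
[ 7.1 -0.5 -0. ] [ 0.   -0.    4.38]
[ 7.1 -0.4  0. ] [ 0.   -0.    4.37]
[ 7.1 -0.4 -0. ] [-0.    0.    4.37]
[ 7.1 -0.3  0. ] [-0.    0.    4.38]
[ 7.1 -0.2 -0. ] [ 0.   -0.    4.37]
[ 7.1 -0.1 -0. ] [0.   0.   4.38]
[ 7.1 -0.   0. ] [0.   0.   4.37]
[ 7.1  0.1 -0. ] [-0.    0.    4.37]
[ 7.1  0.1 -0. ] [-0.   -0.    4.38]
[7.1 0.2 0. ] [0.   0.   4.37]
[ 0.5979 -0.1675  0.1568]
[ 0.644 -0.143  0.176]
```

Emit:
{"op": "drive_tool", "data": {
  "plan": "-0.4 0 0 4.5 0 0 0; -0.4 0 0 0 0 0 0; -0.4 7 -1 0 0 0 4.4; -0.4 7 -1 0 0 0 4.4; -0.4 7 -0.8 0 0 0 4.4; -0.4 7 -0.8 0 0 0 4.4; -0.4 7 -0.7 0 0 0 4.4; -0.4 7 -0.6 0 0 0 4.4"
}}

```text
clock: 4.97
tcp_pos: [0.5856, -0.1725, 0.1487]
orientation: [0.705, -0.577, -0.401, -0.096]
wrist_force: [-0.4, -0.8, -1.0]
finger_gap: 0.0257
```

```bash
python3 look.py 3 wrist scene; cat >> swing.py <<'E'
print('---')
# find k by pitch, remaining
dn=np.degrees(np.arcsin(-R[2,1]));k=(dn-20)/70;pk,Rk=pose(k);print("pitch",dn,"az",np.degrees(np.arctan2(R[1,1],R[0,1])),"err to path, tool axes",(R.T@(pk-p)*1000).round(1))
E
python3 swing.py | sed -n '/---/,$p'
python3 - <<'E'
import cv2
p=cv2.imread('pics/scene3.png')[170:300,140:290];cv2.imwrite('pics/scene3c.png',cv2.resize(p,None,fx=4.5,fy=4.5,interpolation=cv2.INTER_CUBIC))
E
```

```text
4.975 [ 0.5856 -0.1725  0.1487] [-0.72  0.22 -0.56  0.47  0.68  0.5 ] 0.025658171019971462 [-0.36 -0.78 -0.95]
[[ 0.66   0.598 -0.455]
 [ 0.327  0.317  0.89 ]
 [ 0.676 -0.737  0.013]]
wrist 2186 [ 0.5902 -0.1696  0.1352] 265.02058554437326 280.86139066788655
scene 20 [ 0.594  -0.1685  0.1535] 202.3 214.1
---
pitch 47.20112861783019 az 27.781768334501866 err to path, tool axes [-0.2  3.9 -0.2]
```

View pics/scene3c.png

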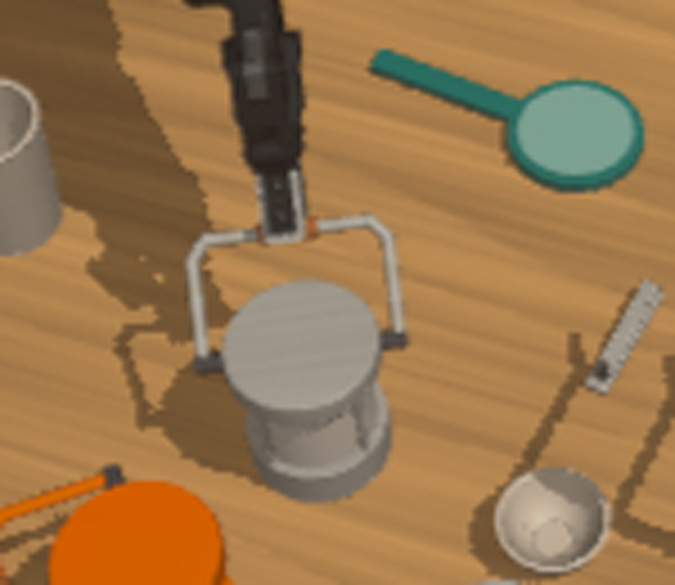

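View pics/wrist3.png

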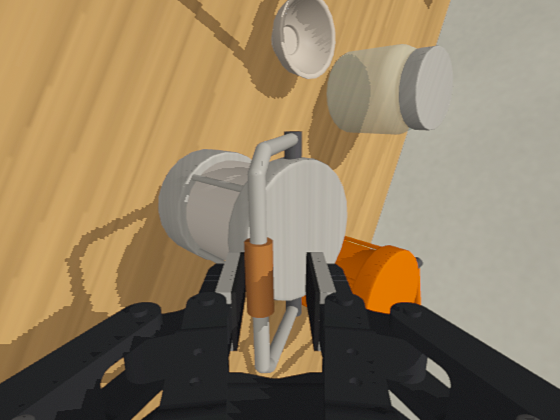

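Emit:
{"op": "drive_tool", "data": {
  "plan": "-0.4 7 1.5 0 0 0 4.3; -0.4 7 1.5 0 0 0 4.3; -0.4 7 0.5 0 0 0 4.3; -0.4 7 0.5 0 0 0 4.3; -0.4 7 0 0 0 0 4.3; -0.4 7 0 0 0 0 4.3; -0.4 7 0 0 0 0 4.3; -0.4 0 0 0 0 0 0"
}}

```text
clock: 6.08
tcp_pos: [0.6229, -0.1525, 0.1626]
orientation: [0.709, -0.659, -0.233, 0.093]
wrist_force: [0.1, -0.4, -0.1]
finger_gap: 0.0254
```

```bash
python3 swing.py | sed -n '/---/,$p'; python3 -c "
from h import *
s,R=tool();rows([.644,-.143,.174],target_R(28,90),4)"
```

```text
---
pitch 77.93570753341993 az 32.966040308355026 err to path, tool axes [  6.  -10.1  -1.3]
   [ 6.3 -1.6 -0.2] [-0.29 -0.3   3.  ]
   [ 6.2 -1.9 -0.3] [-0.29 -0.3   3.  ]
   [ 6.  -2.2 -0.3] [-0.29 -0.3   3.  ]
   [ 5.9 -2.5 -0.3] [-0.29 -0.3   3.  ]
```

```bash
python3 -c "
from h import *
s,R=tool();rows([.644,-.143,.165],target_R(28,90),4)"; python3 look.py 4 wrist scene
```

```text
[ 5.8  0.6 -0.3] [-0.29 -0.3   3.  ]
   [ 5.8  0.3 -0.3] [-0.29 -0.3   3.  ]
   [ 5.8  0.  -0.3] [-0.29 -0.3   3.  ]
   [ 5.8 -0.3 -0.4] [-0.29 -0.3   3.  ]
6.075 [ 0.6229 -0.1525  0.1626] [-0.44  0.38 -0.1   0.98  0.18  0.67] 0.025359470451464975 [ 0.07 -0.35 -0.08]
[[ 0.874  0.175 -0.453]
 [ 0.439  0.114  0.891]
 [ 0.208 -0.978  0.023]]
wrist 2643 [ 0.6207 -0.1533  0.1621] 272.2387438516837 298.83238743851683
scene 19 [ 0.626  -0.1566  0.2044] 197.73684210526315 211.73684210526315
```

View pics/wrist4.png

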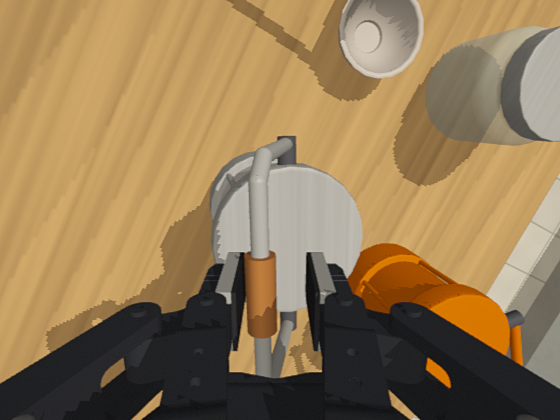

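Emit:
{"op": "drive_tool", "data": {
  "plan": "-0.4 6 0 0 -0.3 -0.3 3; -0.4 6 0 0 -0.3 -0.3 3; -0.4 6 0 0 -0.3 -0.3 3; -0.4 6 0 0 -0.3 -0.3 3; -0.4 0 0 0 0 0 0"
}}

```text
clock: 6.8
tcp_pos: [0.6371, -0.1448, 0.1614]
orientation: [0.689, -0.685, -0.166, 0.17]
wrist_force: [-0.4, 0.2, -0.3]
finger_gap: 0.0255
```

```bash
python3 look.py 5 wrist top;python3 - <<'E'
import cv2
p=cv2.imread('pics/top5.png')[110:260,190:390];cv2.imwrite('pics/top5c.png',cv2.resize(p,None,fx=4,fy=4,interpolation=cv2.INTER_CUBIC))
E
```

```text
6.8 [ 0.6371 -0.1448  0.1614] [-0.35  0.51  0.11  1.18  0.    0.74] 0.02551589743923572 [-0.41  0.21 -0.32]
[[ 0.887 -0.007 -0.462]
 [ 0.462  0.004  0.887]
 [-0.004 -1.     0.006]]
wrist 2637 [ 0.6325 -0.1476  0.1632] 260.3674630261661 301.71179370496776
```

View pics/wrist5.png

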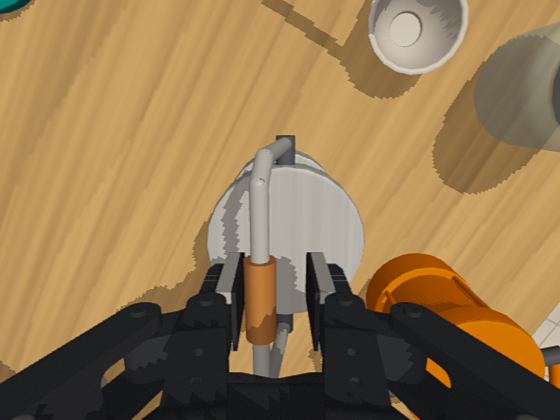

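View pics/top5c.png

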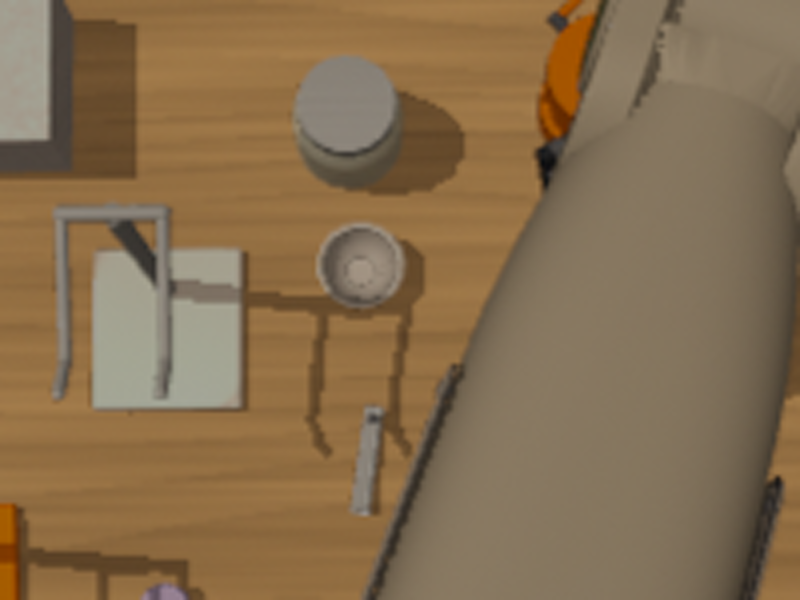

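```bash
cat > cap.py <<'E'
from h import *
import sys
z=np.load(f'pics/wrist{sys.argv[1]}.npz');c=dict(cams.calibration('wrist'));c['R']=z['R'];c['t']=z['t'];P=cloud(c,z['d'])
hsv=cv2.cvtColor(z['p'],cv2.COLOR_RGB2HSV)
m=(abs(P[...,2]-.104)<.006)&(hsv[...,1]<70)&(abs(P[...,0]-.64)<.06)&(abs(P[...,1]+.14)<.06)
Q=P[m][:,:2];print(m.sum(),Q.mean(0),cv2.minEnclosingCircle(Q.astype(np.float32)))
Q3=P[m];print(Q3[:,2].mean())
m=(P[...,2]>.085)&(P[...,2]<.112)&(hsv[...,2]<90)&(abs(P[...,0]-.62)<.03)&(abs(P[...,1]+.1)<.03)
if m.any(): print('lug',m.sum(),P[m].mean(0))
E
python3 cap.py 5
```

```text
12610 [ 0.64119445 -0.13503039] ((0.6419633626937866, -0.14398056268692017), 0.05581926181912422)
0.10293249465781266
lug 308 [ 0.62033778 -0.10257013  0.0978667 ]
```

Emit:
{"op": "drive_tool", "data": {
  "plan": "-0.4 4 0 0 0 0 0; -0.4 4 0 0 0 0 0; -0.4 1 0 0 0 0 0; -0.4 0 0 0 0 0 0"
}}

```text
clock: 7.4
tcp_pos: [0.6435, -0.142, 0.162]
orientation: [0.689, -0.685, -0.165, 0.168]
wrist_force: [-0.2, -0.7, 0.2]
finger_gap: 0.0252
```

```bash
python3 look.py 6 wrist
```

```text
7.4 [ 0.6435 -0.142   0.162 ] [-0.34  0.52  0.13  1.19  0.    0.75] 0.025239228490754398 [-0.23 -0.67  0.18]
[[ 0.889 -0.005 -0.459]
 [ 0.459  0.005  0.889]
 [-0.003 -1.     0.007]]
wrist 2639 [ 0.6376 -0.1447  0.1641] 257.08980674497917 300.8048503220917
```

Emit:
{"op": "drive_tool", "data": {
  "plan": "-0.5 0 0 0 0 0 0; -0.6 0.5 0 0 0 0 0; -0.7 0.5 0 0 0 0 0; -1 0 0 0 0 0 0; -1 0 0 0 0 0 0; -1 0 0 0 0 0 0",
  "grip_force": 40
}}

```text
clock: 8.2
tcp_pos: [0.6446, -0.1414, 0.1621]
orientation: [0.689, -0.685, -0.166, 0.168]
wrist_force: [0.9, -0.3, 0.5]
finger_gap: 0.011
```

```bash
python3 look.py 7 wrist scene; python3 cap.py 7;python3 - <<'E'
import cv2
p=cv2.imread('pics/scene7.png')[170:300,140:290];cv2.imwrite('pics/scene7c.png',cv2.resize(p,None,fx=4.5,fy=4.5,interpolation=cv2.INTER_CUBIC))
E
```

```text
8.2 [ 0.6446 -0.1414  0.1621] [-0.34  0.52  0.13  1.19  0.    0.76] 0.010985267732280377 [ 0.91 -0.28  0.54]
[[ 0.889 -0.005 -0.459]
 [ 0.459  0.005  0.889]
 [-0.002 -1.     0.006]]
wrist 2506 [ 0.6444 -0.1411  0.1641] 275.05426975259377 299.9900239425379
scene 8 [ 0.642  -0.128   0.1626] 209.375 232.25
11522 [ 0.63608567 -0.13444367] ((0.6374793648719788, -0.13667596876621246), 0.047392744570970535)
0.10300216698576921
lug 164 [ 0.61702875 -0.10101508  0.09707939]
```

View pics/wrist7.png

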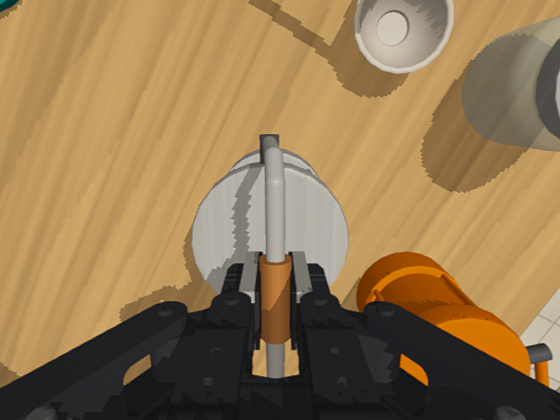

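View pics/scene7c.png

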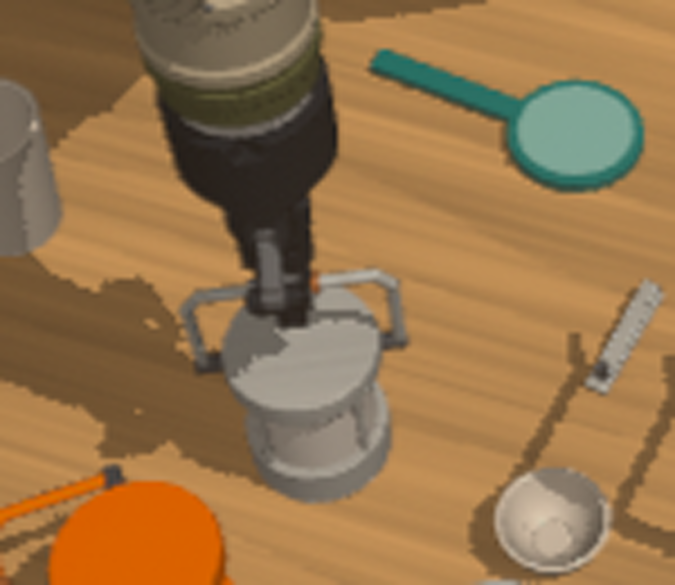

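```bash
python3 - <<'E'
from h import *
z=np.load('pics/top0.npz');c=cams.calibration('top');P=cloud(c,z['d']);hsv=cv2.cvtColor(z['p'],cv2.COLOR_RGB2HSV)
m=(P[...,2]>.03)&(hsv[...,1]>150)&(P[...,1]>.1)&(P[...,0]<.55);print(P[m].min(0),P[m].max(0))
m&=P[...,0]>.3; print(P[m].min(0),P[m].max(0))
s,R=tool();rows([.55,-.12,.273],target_R(15,90),6)
E
```

```text
[0.12939131 0.10397659 0.0305083 ] [0.46555966 0.38495545 0.29419797]
[0.34723534 0.27345967 0.0305083 ] [0.46555966 0.34541737 0.25825156]
   [-12.4 -18.4  10.5] [-0.06  2.05 -0.03]
   [-12.8 -18.4  10.1] [-0.06  2.05 -0.03]
   [-13.1 -18.4   9.6] [-0.06  2.05 -0.03]
   [-13.4 -18.4   9.1] [-0.06  2.05 -0.03]
   [-13.7 -18.5   8.6] [-0.06  2.05 -0.03]
   [-14.  -18.5   8.1] [-0.06  2.05 -0.03]
```

Emit:
{"op": "drive_tool", "data": {
  "plan": "-1 0 -5 0 0 0 0; -1 0 -5 0 0 0 0; -1 0 -8 0 0 0 0; -1 0 -10 0 0 0 0; -1 0 -10 0 0 0 0; -1 0 0 0 0 0 0"
}}

```text
clock: 9.05
tcp_pos: [0.6443, -0.1414, 0.2018]
orientation: [0.69, -0.685, -0.165, 0.169]
wrist_force: [0.3, -0.7, -3.6]
finger_gap: 0.0104
```

```bash
python3 look.py 8 wrist scene;python3 - <<'E'
import cv2
p=cv2.imread('pics/scene8.png')[170:300,140:290];cv2.imwrite('pics/scene8c.png',cv2.resize(p,None,fx=4.5,fy=4.5,interpolation=cv2.INTER_CUBIC))
E
```

```text
9.05 [ 0.6443 -0.1414  0.2018] [-0.34  0.5   0.21  1.28  0.    0.76] 0.010385984463741718 [ 0.33 -0.68 -3.64]
[[ 0.889 -0.007 -0.459]
 [ 0.459  0.005  0.889]
 [-0.004 -1.     0.008]]
wrist 2495 [ 0.6442 -0.1411  0.2036] 275.1743486973948 300.05290581162325
scene 9 [ 0.6423 -0.1276  0.2015] 207.44444444444446 222.11111111111111
```

View pics/scene8c.png

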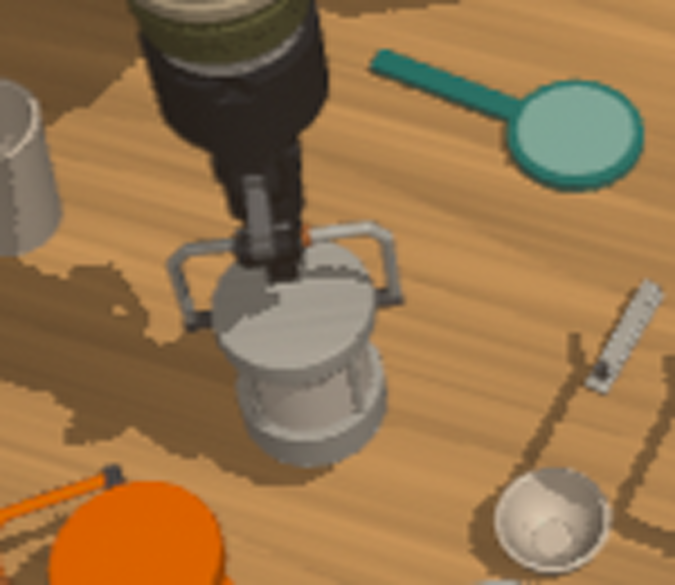

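```bash
python3 - <<'E'
from h import *
s,R=tool();
R2=target_R(14,90);p2=np.array([.55,-.10,.274])
rows(p2,R2,7);print();rows([.465,.148,.274],target_R(0,90),14,p2,R2)
E
```

```text
[ -9.2 -10.3  11.5] [-0.07  1.9  -0.05]
   [ -9.6 -10.4  11.1] [-0.07  1.9  -0.05]
   [-10.  -10.4  10.8] [-0.07  1.9  -0.05]
   [-10.3 -10.4  10.5] [-0.07  1.9  -0.05]
   [-10.6 -10.4  10.1] [-0.07  1.9  -0.05]
   [-11.  -10.5   9.7] [-0.07  1.9  -0.05]
   [-11.3 -10.5   9.3] [-0.07  1.9  -0.05]

   [-1.6 -0.  18.7] [-0.  1. -0.]
   [-1.9 -0.  18.6] [-0.  1.  0.]
   [-2.3 -0.  18.6] [-0.  1.  0.]
   [-2.6 -0.  18.5] [-0.  1.  0.]
   [-2.9 -0.  18.5] [-0.  1.  0.]
   [-3.2 -0.  18.4] [-0.  1.  0.]
   [-3.5 -0.  18.4] [-0.  1.  0.]
   [-3.9 -0.  18.3] [-0.  1. -0.]
   [-4.2 -0.  18.3] [-0.  1.  0.]
   [-4.5 -0.  18.2] [-0.  1.  0.]
   [-4.8 -0.  18.1] [-0.  1.  0.]
   [-5.1 -0.  18. ] [-0.  1. -0.]
   [-5.4 -0.  17.9] [-0.  1.  0.]
   [-5.8 -0.  17.8] [-0.  1. -0.]
```

Emit:
{"op": "drive_tool", "data": {
  "plan": "-1 -6 -10 6 0 1 0; -1 -9 -11 9 0 1.9 0; -1 -10 -11 11 0 1.9 0; -1 -10 -11 11 0 1.9 0; -1 -11 -11 11 0 1.9 0; -1 -11 -10 11 0 1.9 0; -1 -11 -10 12 0 1.9 0; -1 -10 -5 14 0 1.9 0"
}}

```text
clock: 10.15
tcp_pos: [0.5332, -0.0859, 0.2882]
orientation: [0.706, -0.701, -0.071, 0.076]
wrist_force: [0.2, 0.5, -3.0]
finger_gap: 0.0104
```

Emit:
{"op": "drive_tool", "data": {
  "plan": "-1 -5 0 17 0 1 0; -1 -2 0 18 0 1 0; -1 -3 0 18 0 1 0; -1 -3 0 18 0 1 0; -1 -3 0 18 0 1 0; -1 -3 0 18 0 1 0; -1 -4 0 18 0 1 0; -1 -4 0 18 0 1 0"
}}

```text
clock: 11.15
tcp_pos: [0.4759, 0.0579, 0.2983]
orientation: [0.708, -0.705, -0.02, 0.018]
wrist_force: [0.5, 0.3, -3.5]
finger_gap: 0.0109
```

```bash
python3 - <<'E'
from h import *
s,R=tool();print(s['clock'],s['tcp_pos'],s['joint_pos'].round(2),s['finger_gap'],s['wrist_force'].round(1));print(R.round(3))
rows(np.array([.465,.148,.274]),target_R(0,90),7)
E
```

```text
11.15 [0.4759219  0.05790735 0.29828107] [-0.05  0.12 -0.1   1.36  0.    1.47] 0.010906075557183143 [ 0.5  0.3 -3.5]
[[ 0.999  0.002 -0.053]
 [ 0.053  0.004  0.999]
 [ 0.003 -1.     0.004]]
   [-0.9  3.5 12.9] [-0.03  0.44  0.02]
   [-1.   3.5 12.9] [-0.03  0.44  0.02]
   [-1.1  3.5 12.9] [-0.03  0.44  0.02]
   [-1.2  3.5 12.9] [-0.03  0.44  0.02]
   [-1.3  3.5 12.9] [-0.03  0.44  0.02]
   [-1.4  3.5 12.9] [-0.03  0.44  0.02]
   [-1.5  3.5 12.9] [-0.03  0.44  0.02]
```

Emit:
{"op": "drive_tool", "data": {
  "plan": "-1 -1 4 14 0 0.5 0; -1 -1 4 15 0 0.5 0; -1 -1 4 15 0 0.5 0; -1 -1 4 15 0 0.5 0; -1 -1 4 13 0 0.5 0; -1 -1 4 9 0 0.5 0; -1 -1 4 5 0 0 0; -1 0 0 0 0 0 0"
}}

```text
clock: 12.15
tcp_pos: [0.4584, 0.148, 0.2765]
orientation: [0.709, -0.705, -0.001, -0.006]
wrist_force: [0.1, -0.1, -2.8]
finger_gap: 0.0108
```

```bash
python3 look.py 9 wrist scene top;python3 - <<'E'
import cv2
p=cv2.imread('pics/scene9.png')[150:320,250:420];cv2.imwrite('pics/scene9c.png',cv2.resize(p,None,fx=3.5,fy=3.5,interpolation=cv2.INTER_CUBIC))
E
```

```text
12.15 [0.4584 0.148  0.2765] [ 0.14  0.12 -0.15  1.3   0.    1.72] 0.01077308989155599 [ 0.14 -0.14 -2.76]
[[ 1.     0.011  0.006]
 [-0.007  0.005  1.   ]
 [ 0.011 -1.     0.005]]
```

View pics/scene9c.png

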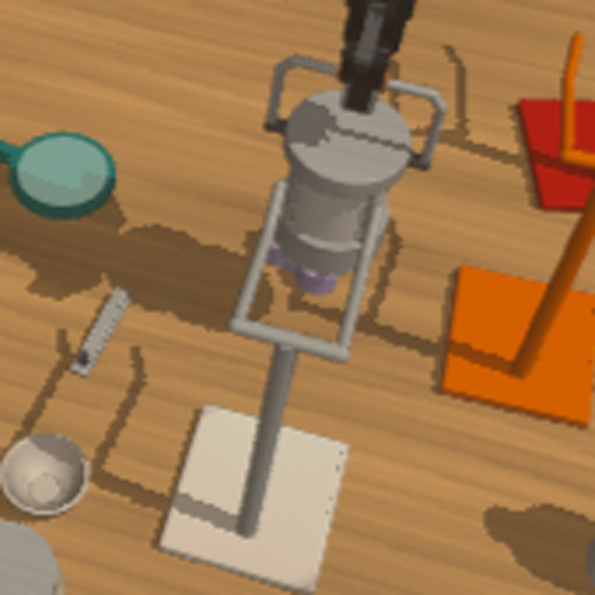

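View pics/wrist9.png

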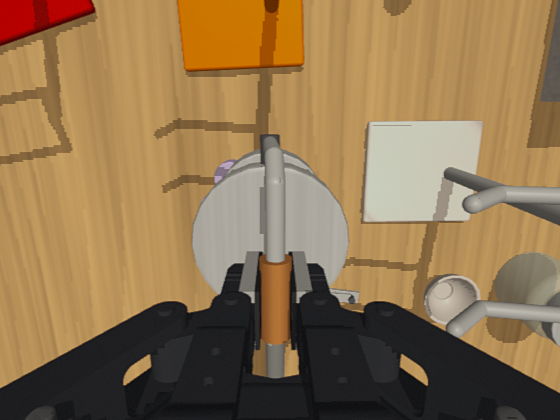

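```bash
python3 - <<'E'
from h import *
z=np.load('pics/wrist9.npz');c=dict(cams.calibration('wrist'));c['R']=z['R'];c['t']=z['t'];P=cloud(c,z['d'])
hsv=cv2.cvtColor(z['p'],cv2.COLOR_RGB2HSV)
m=(P[...,2]>.22)&(P[...,2]<.27)&(P[...,0]>.53)
Q=P[m]
for a in np.arange(.53,.66,.01):
    T=Q[(Q[:,0]>a)&(Q[:,0]<a+.01)]
    for lo,hi in ((.09,.148),(.148,.21)):
        U=T[(T[:,1]>lo)&(T[:,1]<hi)]
        if len(U)>10: print(round(a,3),len(U),U[:,1].min().round(4),U[:,1].max().round(4),U[:,2].max().round(4))
m=(hsv[...,0]<16)&(hsv[...,1]>130)&(abs(P[...,2]-.278)<.012);print('sleeve',P[m].mean(0),P[m][:,1].min(),P[m][:,1].max(),P[m][:,2].max())
m=(hsv[...,1]<60)&(abs(P[...,2]-.275)<.012)&(abs(P[...,0]-.46)<.02)&(P[...,1]>.16);T=P[m];print(np.polyfit(T[:,1],T[:,0],1),T.mean(0),T[:,2].max())
E
```

```text
0.53 86 0.115 0.1204 0.254
0.53 139 0.1731 0.1797 0.2544
0.54 344 0.1135 0.121 0.2544
0.54 331 0.1724 0.1803 0.2547
0.55 268 0.1144 0.1208 0.2485
0.55 224 0.1733 0.1803 0.2481
0.56 308 0.1128 0.1207 0.2402
0.56 311 0.1726 0.1804 0.2403
0.57 361 0.1122 0.1209 0.2401
0.57 435 0.1721 0.1804 0.2401
0.58 374 0.1123 0.121 0.2418
0.58 286 0.172 0.1802 0.2412
0.59 279 0.1126 0.1209 0.2435
sleeve [0.45851111 0.14835899 0.27836982] 0.13014837582710057 0.16385007484295402 0.2895063710013578
[-0.00289995  0.45931266] [0.45878162 0.18311916 0.27443945] 0.2784902285974537
```

Emit:
{"op": "drive_tool", "data": {
  "plan": "-1 6 2 0 0 0 0; -1 12 0.5 0 0 0 0; -1 15 0.5 0 0 0 0; -1 15 0.5 0 0 0 0; -1 10 0 0 0 0 0; -1 5 0 0 0 0 0; -1 0 0 0 0 0 0"
}}

```text
clock: 13.18
tcp_pos: [0.5284, 0.1461, 0.273]
orientation: [0.709, -0.705, -0.001, -0.007]
wrist_force: [0.1, -0.1, -2.2]
finger_gap: 0.0104
```

```bash
python3 look.py 10 scene;python3 - <<'E'
import cv2
p=cv2.imread('pics/scene10.png')[150:320,250:420];cv2.imwrite('pics/scene10c.png',cv2.resize(p,None,fx=3.5,fy=3.5,interpolation=cv2.INTER_CUBIC))
E
```

```text
13.175 [0.5284 0.1461 0.273 ] [0.12 0.25 0.   1.32 0.   1.7 ] 0.010444463581019088 [ 0.07 -0.15 -2.23]
[[ 1.     0.011  0.009]
 [-0.009  0.005  1.   ]
 [ 0.011 -1.     0.005]]
```

View pics/scene10c.png

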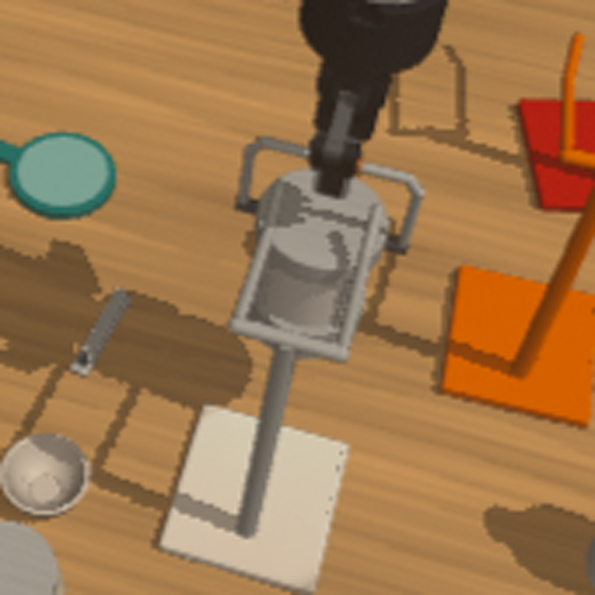

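Emit:
{"op": "drive_tool", "data": {
  "plan": "-1 6 0.2 0.5 0 0 0; -1 10 0.3 0.5 0 0 0; -1 11 0.3 0.5 0 0 0; -1 8 0.2 0 0 0 0; -1 4 0 0 0 0 0; -1 0 0 0 0 0 0"
}}

```text
clock: 13.98
tcp_pos: [0.5696, 0.1475, 0.2726]
orientation: [0.709, -0.705, -0.001, -0.007]
wrist_force: [-0.0, 1.0, -3.5]
finger_gap: 0.0106
```

```bash
python3 look.py 11 wrist scene;python3 - <<'E'
import cv2
p=cv2.imread('pics/scene11.png')[150:320,250:420];cv2.imwrite('pics/scene11c.png',cv2.resize(p,None,fx=3.5,fy=3.5,interpolation=cv2.INTER_CUBIC))
E
```

```text
13.975 [0.5696 0.1475 0.2726] [0.12 0.33 0.11 1.34 0.   1.7 ] 0.010591861174653489 [-0.04  1.01 -3.54]
[[ 1.     0.011  0.009]
 [-0.009  0.005  1.   ]
 [ 0.011 -1.     0.005]]
```

View pics/scene11c.png

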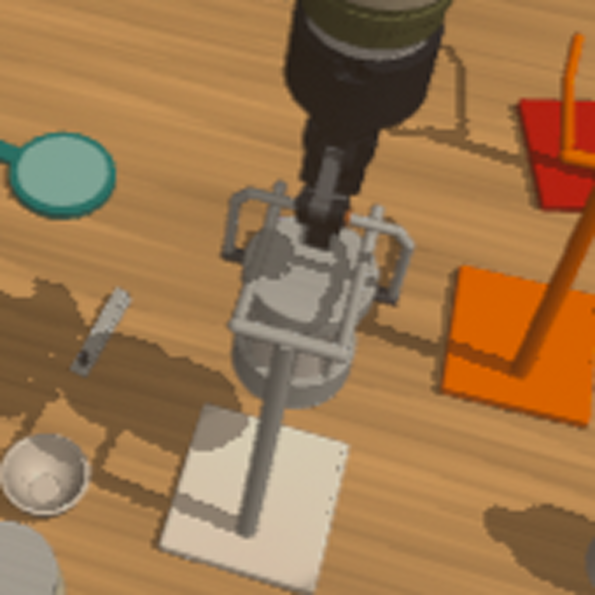

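View pics/wrist11.png

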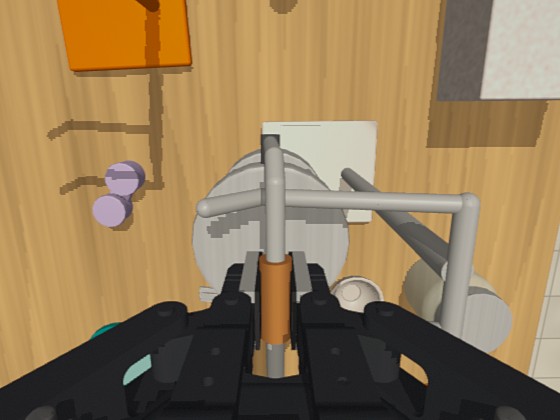

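Emit:
{"op": "drive_tool", "data": {
  "plan": "-1 -1 6 0 0 0 0; -1 -1 8 0 0 0 0; -1 -1 7 0 0 0 0; -1 0 4 0 0 0 0; -1 0 0 0 0 0 0"
}}

```text
clock: 14.7
tcp_pos: [0.5649, 0.1477, 0.2454]
orientation: [0.709, -0.705, -0.0, -0.006]
wrist_force: [-0.1, -0.0, -3.7]
finger_gap: 0.0107
```

```bash
python3 look.py 12 wrist
```

```text
14.7 [0.5649 0.1477 0.2454] [0.12 0.32 0.04 1.28 0.   1.7 ] 0.010675900690586894 [-0.07 -0.   -3.69]
[[ 1.     0.01   0.008]
 [-0.008  0.005  1.   ]
 [ 0.01  -1.     0.005]]
```

View pics/wrist12.png

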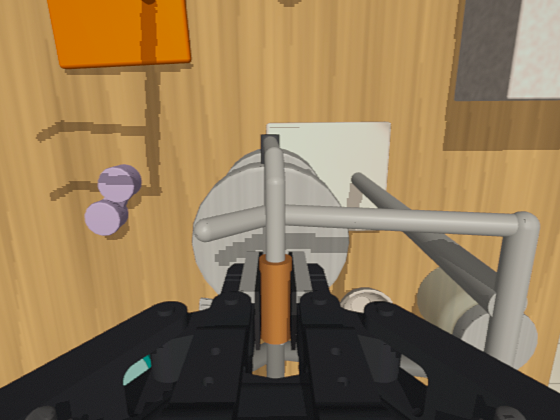

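Emit:
{"op": "drive_tool", "data": {
  "plan": "-1 0 1.5 0 0 0 0; -1 0 0 0 0 0 0; -1 0 1.5 0 0 0 0; -1 0 0 0 0 0 0"
}}

```text
clock: 15.25
tcp_pos: [0.5656, 0.1478, 0.2432]
orientation: [0.709, -0.705, -0.001, -0.007]
wrist_force: [0.1, -0.8, -2.9]
finger_gap: 0.0107
```

Emit:
{"op": "drive_tool", "data": {
  "plan": "-1 0 1.5 0 0 0 0; -1 0 1 0 0 0 0; -1 0 0 0 0 0 0"
}}

```text
clock: 15.62
tcp_pos: [0.5659, 0.1478, 0.2426]
orientation: [0.709, -0.705, -0.002, -0.008]
wrist_force: [-0.6, -0.0, -1.5]
finger_gap: 0.0104
```

Emit:
{"op": "drive_tool", "data": {
  "plan": "-1 0 2 0 0 0 0; -1 0 1 0 0 0 0; -1 0 0 0 0 0 0"
}}

```text
clock: 16.0
tcp_pos: [0.5659, 0.1478, 0.2425]
orientation: [0.709, -0.705, -0.003, -0.009]
wrist_force: [-1.2, 0.6, -1.2]
finger_gap: 0.0106
```

```bash
python3 look.py 13 wrist scene;python3 - <<'E'
import cv2
p=cv2.imread('pics/scene13.png')[150:320,250:420];cv2.imwrite('pics/scene13c.png',cv2.resize(p,None,fx=3.5,fy=3.5,interpolation=cv2.INTER_CUBIC))
E
```

```text
16.0 [0.5659 0.1478 0.2425] [0.12 0.32 0.03 1.26 0.   1.7 ] 0.010561568226145639 [-1.17  0.65 -1.22]
[[ 1.     0.017  0.008]
 [-0.008  0.005  1.   ]
 [ 0.017 -1.     0.005]]
```

View pics/scene13c.png

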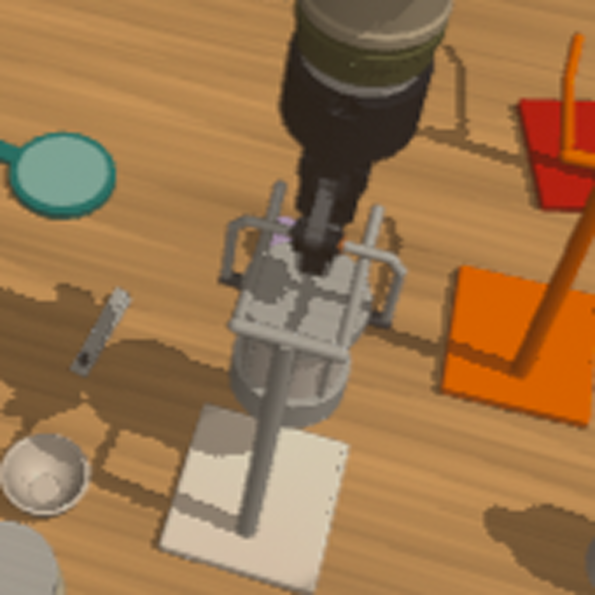

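Emit:
{"op": "drive_tool", "data": {
  "plan": "-0.7 0 0 0 0 0 0; -0.6 0 0 0 0 0 0; -0.5 0 0 0 0 0 0; -0.3 0 0 0 0 0 0; -0.3 0 0 0 0 0 0"
}}

```text
clock: 16.73
tcp_pos: [0.5669, 0.1479, 0.2414]
orientation: [0.709, -0.705, -0.003, -0.009]
wrist_force: [0.3, 0.1, 0.5]
finger_gap: 0.0296
```

```bash
python3 look.py 14 wrist
```

```text
16.725 [0.5669 0.1479 0.2414] [0.12 0.32 0.03 1.26 0.   1.7 ] 0.029590129404563337 [0.34 0.12 0.48]
[[ 1.     0.017  0.008]
 [-0.008  0.005  1.   ]
 [ 0.017 -1.     0.005]]
```

View pics/wrist14.png

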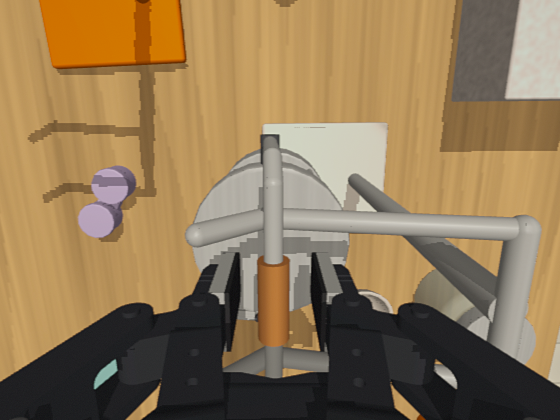

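Emit:
{"op": "drive_tool", "data": {
  "plan": "-0.3 0 -6 0 0 0 0; -0.3 0 -10 0 0 0 0; -0.3 0 -15 0 0 0 0; -0.3 0 -25 0 0 0 0; -0.3 0 -35 0 0 0 0; -0.3 -20 -35 0 0 0 0; -0.3 -40 -20 0 0 0 0; -0.3 -45 0 -40 0 0 0"
}}

```text
clock: 17.77
tcp_pos: [0.4594, 0.1085, 0.3957]
orientation: [0.709, -0.705, -0.006, -0.01]
wrist_force: [0.6, -1.2, 1.3]
finger_gap: 0.0301
```

Emit:
{"op": "drive_tool", "data": {
  "plan": "-0.3 -40 0 -50 0 0 0; -0.3 -30 0 -50 0 0 0; -0.3 0 0 -50 0 0 0; -0.3 0 0 -50 0 0 0; -0.3 0 0 0 0 0 0; -0.3 0 0 0 0 0 0; -0.3 0 0 0 0 0 0; -0.3 0 0 0 0 0 0"
}}

```text
clock: 18.77
tcp_pos: [0.3836, -0.0941, 0.403]
orientation: [0.707, -0.707, -0.013, -0.015]
wrist_force: [-0.3, -0.0, 0.3]
finger_gap: 0.0299
```

```bash
python3 look.py 15 scene top;python3 - <<'E'
import cv2,numpy as np
from h import *
p=cv2.imread('pics/scene15.png')[150:320,250:420];q=cv2.imread('pics/top15.png')[100:270,170:340]
cv2.imwrite('pics/c15.png',cv2.resize(np.hstack([p,q]),None,fx=2.35,fy=2.35,interpolation=cv2.INTER_CUBIC))
for n in('scene','top'):
    z=np.load(f'pics/{n}15.npz');c=cams.calibration(n);P=cloud(c,z['d']);h=cv2.cvtColor(z['p'],cv2.COLOR_RGB2HSV)
    m=(h[...,0]<16)&(h[...,1]>130)&(P[...,2]>.2)&(abs(P[...,0]-.566)<.03)&(abs(P[...,1]-.147)<.04);print(n,m.sum(),P[m].mean(0))
    m=(abs(P[...,2]-.184)<.012)&(h[...,1]<60)&(abs(P[...,0]-.566)<.06)&(abs(P[...,1]-.147)<.06);Q=P[m];print(len(Q),np.linalg.lstsq(np.c_[Q[:,:2],np.ones(len(Q))],Q[:,2],rcond=None)[0],Q.mean(0))
E
```

```text
18.775 [ 0.3836 -0.0941  0.403 ] [-0.46 -0.07 -0.03  1.57  0.02  1.12] 0.0299169757753784 [-0.31 -0.02  0.28]
[[ 0.999  0.04   0.003]
 [-0.003  0.001  1.   ]
 [ 0.04  -0.999  0.001]]
scene 73 [0.57070253 0.14807746 0.24500888]
725 [ 0.00378591 -0.0033558   0.18237594] [0.56797168 0.14872212 0.18402715]
top 56 [0.56718714 0.14703282 0.24433543]
678 [0.02704632 0.01420722 0.16594643] [0.5623152  0.14811947 0.18325935]
```

View pics/c15.png

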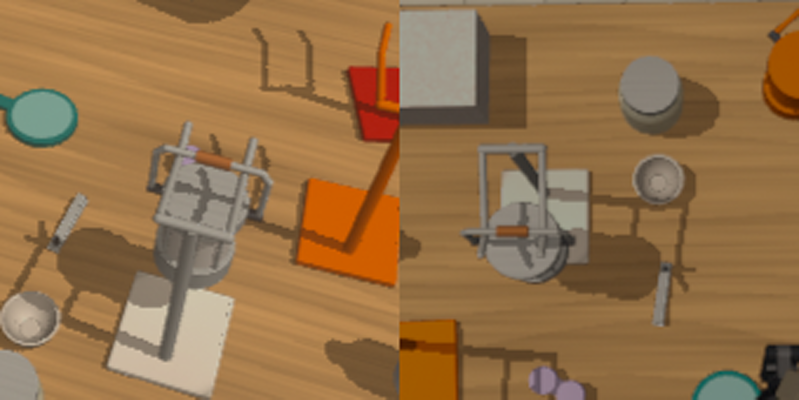

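View pics/scene15.png

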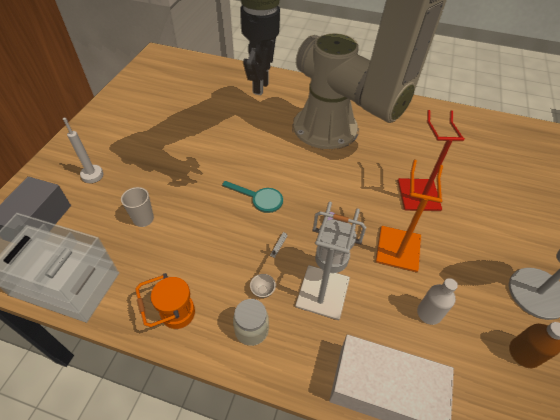

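Emit:
{"op": "drive_tool", "data": {
  "plan": "-0.3 0 0 0 0 0 0; -0.3 0 0 0 0 0 0; -0.3 0 0 0 0 0 0; -0.3 0 0 0 0 0 0; -0.3 0 0 0 0 0 0; -0.3 0 0 0 0 0 0; -0.3 0 0 0 0 0 0; -0.3 0 0 0 0 0 0"
}}

```text
clock: 19.88
tcp_pos: [0.3837, -0.0935, 0.4027]
orientation: [0.707, -0.707, -0.013, -0.014]
wrist_force: [0.1, 0.7, 0.2]
finger_gap: 0.03
```

```bash
python3 look.py 16 scene top;python3 - <<'E'
from h import *
for n in('scene','top'):
    a=np.load(f'pics/{n}15.npz')['p'].astype(int);b=np.load(f'pics/{n}16.npz')['p'].astype(int)
    d=abs(a-b).max(2)>25; u=dict(scene=(300,370,190,290),top=(190,250,150,230))[n]
    print(n,d.sum(),d[u[2]:u[3],u[0]:u[1]].sum())
    o=np.load(f'pics/{n}0.npz')['p'].astype(int);d=(abs(o-b).max(2)>60).astype(np.uint8)
    N,l,st,ce=cv2.connectedComponentsWithStats(d);print([(st[i].tolist()) for i in range(1,N) if st[i,4]>60])
E
```

```text
19.875 [ 0.3837 -0.0935  0.4027] [-0.46 -0.07 -0.03  1.57  0.02  1.12] 0.03001352876863366 [0.06 0.68 0.17]
[[ 0.999  0.039  0.002]
 [-0.002  0.001  1.   ]
 [ 0.039 -0.999  0.001]]
scene 138 0
[[105, 0, 57, 67, 1461], [240, 0, 99, 107, 4275], [339, 9, 14, 30, 186], [355, 25, 78, 98, 4379], [87, 93, 101, 27, 1397], [161, 93, 29, 7, 76], [80, 108, 42, 13, 268], [145, 115, 17, 9, 72], [217, 129, 91, 31, 730], [178, 135, 129, 33, 1336], [322, 232, 13, 11, 97], [336, 233, 13, 14, 107], [171, 244, 56, 37, 775], [306, 246, 22, 34, 340]]
top 420 0
[[213, 186, 16, 25, 146], [233, 196, 12, 16, 104], [313, 247, 60, 52, 710], [371, 269, 84, 38, 532], [344, 275, 18, 7, 93], [307, 280, 36, 45, 672], [230, 332, 74, 31, 1439], [499, 343, 61, 50, 1731], [295, 349, 102, 71, 3135], [231, 370, 12, 17, 110], [166, 373, 77, 47, 2362], [376, 376, 27, 17, 248], [400, 389, 25, 21, 262], [246, 400, 16, 20, 94]]
```

Nothing is moving, and the only changes from the first pictures are the lantern, the robot and shadows.

```bash
python3 -c "
from workcell import job
print(job.hand_in())"
```

```text
the job is handed in; nothing more can be done
None
```

The lantern is hanging by its handle on the marble hook stand, and I handed the job in at about 20 s of the 72 s allowed.

**What I did:**
- I swung the handle up between loosely open fingers while the lantern stood on the shelf. It did not visibly move.
- I closed the grip on the upright handle, at about 1.6 rad by my estimate, then lifted the lantern and turned it to line up with the stand.
- I brought it in over the prong tips, lowered it until the prongs took the weight, opened the fingers and backed away.

**Last checks:**
- **Seat:** the bar lies across both prongs. Its sleeve centre is at about (0.567–0.571, 0.147–0.148, 0.239) m, against an estimated seat of about (0.566, 0.147, 0.240).
- **Level and still:** the cap is level to within about 1.5°. No pixel around the lantern changed between two pictures taken a second apart.
- **Other things:** comparing with the first pictures showed changes only at the lantern, the robot and their shadows. The mirror was partly covered by shadow in that comparison, but it looks unmoved in the scene view.
- **Disagreements:** the scene and top cameras differed by 4–5 mm on some points, such as the cap centre at the start and the sleeve's x at the end. I settled the approach and hanging with close-up wrist camera readings. No check failed.

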